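Set out the ring stands on the display in reverse order

ROBOT

A 7-joint arm with a two-finger parallel gripper is mounted at the origin on the work surface. World frame = base frame: x ahead of the robot, y to its left, z up, the work surface at z = 0. Lengths are in m, angles in degrees, forces in N, time in s.
With the tool pointing down it reaches from about 0.4 to 0.875 m from the base axis. Payload 6.5 kg.
Tool frame: the origin (TCP) lies midway between the tips of the shut fingers; the grasp point (between the pads) lies ctrl.grasp_offset behind it (ctrl.grasp_offset is the distance from the TCP to the grasp point, in m); y points along the fingers, z is the direction in which the jaws open and shut, and the axes are right-handed (so a half turn about y gives the same grasp; the last joint's range is limited). The gripper opens to 88 mm and grips with 3 to 60 N. Pads are 18 mm wide; open, the fingers measure 123 mm over their backs; the gripper's body (75 mm by 187 mm) begins 45 mm behind the grasp point.
Start: joints at [62.556, 30.733, -0.252, 88.115, 0.149, 61.152, -4.079], TCP at [0.261, -0.595, 0.239] pointing down, gripper open.
Joint ranges: [-154.64, 154.64], [-21.42, 123.67], [-72.66, 72.17], [13.99, 137.28], [-74.86, 254.86], [10.95, 109.41], [-158.01, 158.01]. Speed limits (degrees/s): [136.94, 136.94, 180, 180, 180, 180, 180].

INTERFACE

Orientations are given as [roll, pitch, yaw] about the fixed x, y, z axes, in that order (R = Rz(yaw) Ry(pitch) Rx(roll)).
In Python, from cell import ctrl gives the robot as it stands. The module is installed in compiled form; this text tells all that it offers.
- The arm moves only by the tool apply_moves, never from a script. Its argument "steps" is one flat list of numbers, 5 for each row, row after row: the finger opening in cm, from 0 to 8.81, then the shift along the world's x, y, z in cm, then the turn about the world's z in degrees. A call has 1 to 20 rows; each row is the pose to reach, as a shift and turn from the pose commanded when the call began; what a row does not reach only later rows make up. A row lasts 1/10 s, in which the tool goes at most 50 mm and 8.59 degrees, less where a joint would pass 70% of its speed; a pose out of reach is approached as far as the arm can. A call with a gripper value outside its range is refused whole. The fingers move at their own pace and stop on an object; "grip_force" is the grip in N (left out, the last holds). Time passes only in rows, so rows that repeat a pose let the fingers close. It gives the time, the measured TCP pose, the force and the opening at its end, in the units of the state.
- ctrl.state(): the state, without advancing time (a new reading comes with each control period).
- ctrl.camera(name): name is "side" or "top"; returns a dict with "color" (480x640x3 uint8, red, green, blue), "camera_matrix" (3x3 intrinsics, pixels), "T" (4x4, takes a point from camera to world coordinates). Camera axes: x right, y down, z forward; pixel columns grow to the right and rows downward; lengths in m; the calibration is good to about 2 mm. A picture is of the moment at which its call begins. There is no depth.
- ctrl.sign_off(): hands the job in, once; it reports no verdict.
Trained networks look in a picture, given as the dict that the camera call returned (one of the last four; its "shot" number tells which), for a name from the list of things; names that differ only in an ending like _2 or _b are one class to them, and where a whole thing is asked for, a point or a joint stands for the part that bears it (a point fixed in the world has none). Each returns a list of dicts, best first, with "score" (0 to 1); they miss things now and then, are a little off and sometimes report something else, mostly with a low value. They report only what shows in the picture. A call takes as long as a camera call. They do not tell look-alikes from the thing itself.
- ctrl.look_for(picture, target): "xyz" ([x, y, z] in m, in world coordinates, good to about 4 mm: the middle of the surface that is visible of it).
- ctrl.tip_of(picture, target): "xyz" ([x, y, z] in m, in world coordinates, good to about 4 mm: a listed point, or the origin of a listed thing).
The state is a dict: "time": time; "joint_pos": joint angles; "joint_velocities": joint speeds; "effort": joint torques, N m; "position": TCP position; "eef_rot": TCP orientation; "wrist_force": force on the tool from outside, world axes, zero at the start; "wrist_torque": the same for the moment, N m; "gripper_width": finger opening in m.
Only numpy, scipy, OpenCV 4.12 (cv2) and the standard library are available. Lean on these libraries where they do the work, as an engineer would, in place of code of your own. Each camera call takes 0.05 s, during which the arm holds its last target.

TASK

Move the four ring stands from the pale wooden carrying rack to the black display rack, one in each bay, in reverse order, so that a customer facing you sees the row as you see it now: the stand at your left end of the carrying rack goes to your right end of the display rack, the next one beside it, and so on. Leave every stand upright, flat on the floor of its bay and released; tip none over, and leave the dish, the jar and the bangle stand where they are.

Things in the scene. Friction and masses are not known exactly. Their poses are not given: they have to be found in the camera images.
- stand_red_mid (a point): ring stand with the red stone: loose white pedestal, round, 66 mm tall, about 110 g. Foot 40 mm in diameter, 8 mm thick; column 28 mm in diameter from 8 to 48 mm up (grip here); on top a fixed silver ring with a disc 27 mm across and a domed red stone. Point: on its axis, 33 mm above its underside; z up. Starts in a bay of the carrying rack, up to 5 mm off its centre.
- stand_blue_mid (a point): ring stand with the blue stone: loose white pedestal, round, 66 mm tall, about 110 g. Foot 40 mm in diameter, 8 mm thick; column 28 mm in diameter from 8 to 48 mm up (grip here); on top a fixed silver ring with a disc 27 mm across and a domed blue stone. Point: on its axis, 33 mm above its underside; z up. Starts in a bay of the carrying rack, up to 5 mm off its centre.
- stand_green_mid (a point): ring stand with the green stone: loose white pedestal, round, 66 mm tall, about 110 g. Foot 40 mm in diameter, 8 mm thick; column 28 mm in diameter from 8 to 48 mm up (grip here); on top a fixed silver ring with a disc 27 mm across and a domed green stone. Point: on its axis, 33 mm above its underside; z up. Starts in a bay of the carrying rack, up to 5 mm off its centre.
- stand_yellow_mid (a point): ring stand with the yellow stone: loose white pedestal, round, 66 mm tall, about 110 g. Foot 40 mm in diameter, 8 mm thick; column 28 mm in diameter from 8 to 48 mm up (grip here); on top a fixed silver ring with a disc 27 mm across and a domed yellow stone. Point: on its axis, 33 mm above its underside; z up. Starts in a bay of the carrying rack, up to 5 mm off its centre.
- tag_red: flat red tag, 16 x 44 x 4 mm, fixed on the carrying rack's ledge beside the bay where the stand with the red stone starts; it stays, so it tells which bay that was. Origin: centre of its underside, 48 mm from the bay's centre along the rack's +x, level with the bay floor; axes as the rack's.
- tag_blue: flat blue tag, 16 x 44 x 4 mm, fixed on the carrying rack's ledge beside the bay where the stand with the blue stone starts; it stays, so it tells which bay that was. Origin: centre of its underside, 48 mm from the bay's centre along the rack's +x, level with the bay floor; axes as the rack's.
- tag_green: flat green tag, 16 x 44 x 4 mm, fixed on the carrying rack's ledge beside the bay where the stand with the green stone starts; it stays, so it tells which bay that was. Origin: centre of its underside, 48 mm from the bay's centre along the rack's +x, level with the bay floor; axes as the rack's.
- tag_yellow: flat yellow tag, 16 x 44 x 4 mm, fixed on the carrying rack's ledge beside the bay where the stand with the yellow stone starts; it stays, so it tells which bay that was. Origin: centre of its underside, 48 mm from the bay's centre along the rack's +x, level with the bay floor; axes as the rack's.
- carry_rack: carrying rack: pale wood, 286 mm long, fixed; a 22 mm ledge along its +x side bears the tags. Nearer or farther than the display rack. Four bays at y = +105, +35, -35, -105 mm, x = 0 of its frame; floor 8 mm above the table, 64 mm square, ribs round it 6 mm wide, 8 mm above the floor. Origin: middle of the row at table height; x away from the robot, y along the row to its left, z up, yaw within 0.2 rad.
- display_rack: display rack: black with silver ribs, 286 x 76 x 16 mm, fixed, empty at the start. Four bays at y = +105, +35, -35, -105 mm, x = 0 of its frame; floor 8 mm above the table, 64 mm square, ribs round it 6 mm wide, 8 mm above the floor. Origin: middle of the row at table height; x away from the robot, y along the row to its left, z up, yaw within 0.2 rad.
- dish: bystander: small white open dish, 84 mm across, 30 mm high; origin centre of underside. Leave alone.
- jar: bystander: small amber jar with black cap, 48 mm across, 60 mm high; origin centre of underside. Leave alone.
- bangle_bar: bystander: black T-bar bangle stand, foot 90 x 60 mm, bar 150 mm long, about 125 mm high; origin centre of underside. Leave alone.
Mind the look-alikes: they are no part of the job. What is shaped like the part that bears stand_red_mid but pink is not meant.

How it is judged (in metres and radians):
At the end, for the whole second after the job is handed in: Each ring stand is in the display bay that mirrors its starting bay (marked by its tag): axis within 15 mm of the bay's centre along and across the row, mid point 36 to 46 mm above the rack's underside (41 when flat), tilt under 0.1 rad, slower than 0.02 m/s (((y of tag_red in the frame of carry_rack between 0.075 and 0.135 m and y of stand_red_mid in the frame of display_rack between -0.12 and -0.09 m) or (y of tag_red in the frame of carry_rack between 0.005 and 0.065 m and y of stand_red_mid in the frame of display_rack between -0.05 and -0.02 m) or (y of tag_red in the frame of carry_rack between -0.065 and -0.005 m and y of stand_red_mid in the frame of display_rack between 0.02 and 0.05 m) or (y of tag_red in the frame of carry_rack between -0.135 and -0.075 m and y of stand_red_mid in the frame of display_rack between 0.09 and 0.12 m)) and x of stand_red_mid in the frame of display_rack between -0.015 and 0.015 m and z of stand_red_mid in the frame of display_rack between 0.036 and 0.046 m and angle between each of stand_red_mid, stand_blue_mid, stand_green_mid, stand_yellow_mid's own z axis and vertical below 0.1 rad and linear speed of each of stand_red, stand_blue, stand_green, stand_yellow below 0.02 m/s and ((y of tag_blue in the frame of carry_rack between 0.075 and 0.135 m and y of stand_blue_mid in the frame of display_rack between -0.12 and -0.09 m) or (y of tag_blue in the frame of carry_rack between 0.005 and 0.065 m and y of stand_blue_mid in the frame of display_rack between -0.05 and -0.02 m) or (y of tag_blue in the frame of carry_rack between -0.065 and -0.005 m and y of stand_blue_mid in the frame of display_rack between 0.02 and 0.05 m) or (y of tag_blue in the frame of carry_rack between -0.135 and -0.075 m and y of stand_blue_mid in the frame of display_rack between 0.09 and 0.12 m)) and x of stand_blue_mid in the frame of display_rack between -0.015 and 0.015 m and z of stand_blue_mid in the frame of display_rack between 0.036 and 0.046 m and ((y of tag_green in the frame of carry_rack between 0.075 and 0.135 m and y of stand_green_mid in the frame of display_rack between -0.12 and -0.09 m) or (y of tag_green in the frame of carry_rack between 0.005 and 0.065 m and y of stand_green_mid in the frame of display_rack between -0.05 and -0.02 m) or (y of tag_green in the frame of carry_rack between -0.065 and -0.005 m and y of stand_green_mid in the frame of display_rack between 0.02 and 0.05 m) or (y of tag_green in the frame of carry_rack between -0.135 and -0.075 m and y of stand_green_mid in the frame of display_rack between 0.09 and 0.12 m)) and x of stand_green_mid in the frame of display_rack between -0.015 and 0.015 m and z of stand_green_mid in the frame of display_rack between 0.036 and 0.046 m and ((y of tag_yellow in the frame of carry_rack between 0.075 and 0.135 m and y of stand_yellow_mid in the frame of display_rack between -0.12 and -0.09 m) or (y of tag_yellow in the frame of carry_rack between 0.005 and 0.065 m and y of stand_yellow_mid in the frame of display_rack between -0.05 and -0.02 m) or (y of tag_yellow in the frame of carry_rack between -0.065 and -0.005 m and y of stand_yellow_mid in the frame of display_rack between 0.02 and 0.05 m) or (y of tag_yellow in the frame of carry_rack between -0.135 and -0.075 m and y of stand_yellow_mid in the frame of display_rack between 0.09 and 0.12 m)) and x of stand_yellow_mid in the frame of display_rack between -0.015 and 0.015 m and z of stand_yellow_mid in the frame of display_rack between 0.036 and 0.046 m); the robot touches nothing.
It fails at once if a ring stand is tipped over (angle between any of stand_red_mid, stand_blue_mid, stand_green_mid, stand_yellow_mid's own z axis and vertical above 0.7 rad).
It fails at once if the dish, the jar or the bangle stand is shifted by more than 30 mm (distance of any of dish, jar, bangle_bar from where it was at the start of the episode above 0.03 m).
It also fails if it takes over 107 s, if anything falls off the work surface, if the arm or the gripper's body presses on something with over 40 N, if the wrist force passes 120 N, or if a joint passes its speed limit or range.

## Working session

There is one attempt and no reset: what is moved stays moved. The work goes in short steps, Python scripts to look and compute and a tool call to move; the robot and the scene stay as the last step left them, time stands still between calls to the robot, and variables do not carry over. Pictures are saved under pics/ and viewed, and the job is handed in when it is done.

Besides the shell and the picture viewer there is one more tool, called after ">>>" as name(argument=value, ...) on one line, values as JSON. apply_moves: Moves the arm, as the interface text tells. Its arguments: {"type":"object","properties":{"steps":{"type":"array"},"grip_force":{"type":"number"}},"required":["steps"]}

```bash
mkdir -p pics; python3 - <<'E'
from cell import ctrl
import cv2,numpy as np
s=ctrl.state()
for k in s: print(k,np.round(s[k],3))
print(ctrl.grasp_offset)
for n in("top","side"):
    p=ctrl.camera(n)
    cv2.imwrite(f"pics/{n}0.png",p["color"][:,:,::-1])
    print(n,p["camera_matrix"],p["T"],p["shot"])
    np.savez(f"{n}0.npz",K=p["camera_matrix"],T=p["T"],c=p["color"])
    for t in ["stand_red_mid","stand_blue_mid","stand_green_mid","stand_yellow_mid","tag_red","tag_blue","tag_green","tag_yellow","carry_rack","display_rack","dish","jar","bangle_bar"]:
        r=ctrl.tip_of(p,t)
        print(t,[(np.round(d["xyz"],3).tolist(),round(d["score"],2)) for d in r][:4])
E
```

```text
time 0.0
joint_pos [62.556 30.777 -0.256 88.172  0.149 61.153 -4.079]
joint_velocities [-0.012 -0.049  0.121 -0.037 -0.04   0.128  0.059]
effort [-0.0000e+00 -5.7099e+01  9.9100e-01 -2.5161e+01 -5.6000e-02  1.8000e-02
  0.0000e+00]
position [ 0.261 -0.595  0.238]
eef_rot [-9.01010e+01 -7.00000e-03 -1.56343e+02]
wrist_force [0.091 0.24  0.409]
wrist_torque [ 0.005 -0.047 -0.003]
gripper_width 0.088
0.0187
top [[446.52069613   0.         314.18207067]
 [  0.         446.52069613 238.49057114]
 [  0.           0.           1.        ]] [[-0.01225841 -0.99656177  0.08194125  0.44627398]
 [-0.9995865   0.01434472  0.02492106  0.01155984]
 [-0.0260108  -0.08160188 -0.99632554  0.92720235]
 [ 0.          0.          0.          1.        ]] 1
stand_red_mid [([0.365, -0.032, 0.032], 0.79), ([0.474, -0.06, 0.042], 0.77), ([0.372, -0.113, 0.03], 0.75), ([0.399, 0.118, 0.036], 0.56)]
stand_blue_mid [([0.464, -0.121, 0.045], 0.66)]
stand_green_mid [([0.473, 0.007, 0.038], 0.76), ([0.517, -0.059, 0.008], 0.52)]
stand_yellow_mid [([0.462, -0.189, 0.044], 0.62)]
tag_red [([0.515, -0.057, 0.007], 0.
[... 735 characters left out ...]
9, 0.031], 0.87), ([0.369, -0.114, 0.032], 0.83), ([0.368, -0.028, 0.031], 0.81), ([0.472, -0.056, 0.037], 0.75)]
stand_blue_mid [([0.471, -0.124, 0.041], 0.66), ([0.507, -0.197, 0.014], 0.25)]
stand_green_mid [([0.474, 0.01, 0.042], 0.98), ([0.635, 0.018, -0.002], 0.39)]
stand_yellow_mid [([0.456, -0.196, 0.04], 0.79)]
tag_red [([0.518, -0.055, 0.007], 0.61)]
tag_blue []
tag_green [([0.635, 0.018, 0.001], 0.57), ([0.523, 0.011, 0.007], 0.46)]
tag_yellow [([0.504, -0.198, 0.01], 0.59), ([0.466, -0.09, -0.001], 0.27)]
carry_rack [([0.469, -0.092, -0.002], 0.66)]
display_rack [([0.634, 0.021, -0.001], 0.84)]
dish [([0.425, 0.392, 0.004], 0.73)]
jar []
bangle_bar [([0.65, 0.399, -0.001], 0.74)]
```

View pics/top0.png

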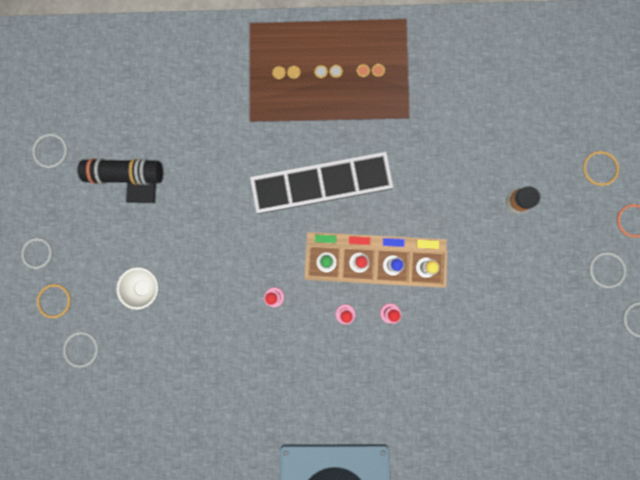

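View pics/side0.png

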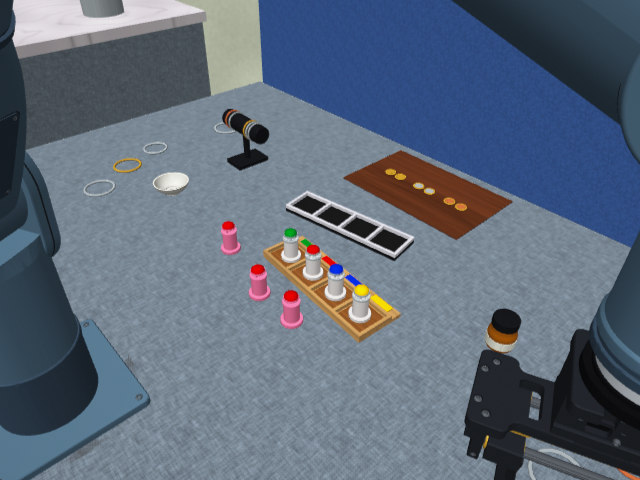

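The picture shows the carrying rack at top-view (305–447, 233–287). From the left it holds green (326,262), red (361,262), blue (397,265) and yellow (431,267), with tags in the same order. The black display rack is at (250–393, 152–212) and is farther away. Candidates for the red stand are the white pedestal in the rack at (361,262) and three pink look-alikes with red stones at (273,298), (345,315) and (391,314). I choose the white one in the rack.

```bash
cat > h.py <<'E'
import numpy as np,cv2
def unproj(K,T,uv,z):
    d=T[:3,:3]@np.linalg.inv(K)@np.array([uv[0],uv[1],1.]); o=T[:3,3]
    return o+d*(z-o[2])/d[2]
def proj(K,T,X):
    c=T[:3,:3].T@(np.asarray(X)-T[:3,3]); q=K@c; return q[:2]/q[2]
def tri(views):
    A=np.zeros((3,3));b=np.zeros(3)
    for K,T,uv in views:
        d=T[:3,:3]@np.linalg.inv(K)@np.array([uv[0],uv[1],1.]);d/=np.linalg.norm(d)
        P=np.eye(3)-np.outer(d,d);A+=P;b+=P@T[:3,3]
    return np.linalg.solve(A,b)
def blobs(c,col,roi):
    hsv=cv2.cvtColor(c,cv2.COLOR_RGB2HSV);H,S,V=cv2.split(hsv)
    h={'red':(H<8)|(H>172),'green':(H>45)&(H<80),'blue':(H>108)&(H<130),'yellow':(H>22)&(H<35)}[col]
    m=(h&(S>170)&(V>80)).astype(np.uint8)
    r=np.zeros_like(m);x0,y0,x1,y1=roi;r[y0:y1,x0:x1]=m[y0:y1,x0:x1]
    n,l,st,ce=cv2.connectedComponentsWithStats(r)
    return [(ce[i],st[i]) for i in range(1,n) if st[i][4]>12]
E
python3 - <<'E'
from h import *
v={n:np.load(n+"0.npz") for n in("top","side")}
for n,roi in(("top",(300,228,450,290)),("side",(260,220,400,345))):
    z=v[n]
    for c in("green","red","blue","yellow"):
        print(n,c)
        for ce,st in blobs(z["c"],c,roi):
            print("   ",np.round(ce,1),st.tolist(),"z.070",np.round(unproj(z["K"],z["T"],ce,.070),4),"z.012",np.round(unproj(z["K"],z["T"],ce,.012),4))
# display rack
for n,roi in(("top",(240,145,400,220)),("side",(280,185,420,262))):
    z=v[n];hsv=cv2.cvtColor(z["c"],cv2.COLOR_RGB2HSV)
    g=hsv[...,2];s=hsv[...,1]
    m=((g>175)&(s<60)).astype(np.uint8);r=np.zeros_like(m);x0,y0,x1,y1=roi;r[y0:y1,x0:x1]=m[y0:y1,x0:x1]
    k,l,st,ce=cv2.connectedComponentsWithStats(r);i=1+st[1:,4].argmax()
    pts=np.argwhere(l==i)[:,::-1].astype(np.float32)
    P=np.array([unproj(z["K"],z["T"],p,.016)[:2] for p in pts],np.float32)
    R=cv2.minAreaRect(P);print(n,st[i],R,P.mean(0))
a=v["top"]["c"][140:300,235:460,::-1];b=v["side"]["c"][180:350,210:430,::-1]
a=cv2.resize(a,None,fx=2.5,fy=2.5,interpolation=2);b=cv2.resize(b,None,fx=3,fy=3,interpolation=2)
cv2.imwrite("pics/ct.png",a);cv2.imwrite("pics/cs.png",b)
E
```

```text
top green
top red
    [360.9 261.7] [357, 258, 9, 9, 52] z.070 [ 0.4709 -0.0558  0.07  ] z.012 [ 0.4726 -0.0604  0.012 ]
top blue
    [393.8 242. ] [385, 240, 18, 5, 71] z.070 [ 0.5079 -0.1195  0.07  ] z.012 [ 0.5121 -0.1283  0.012 ]
    [396.9 264.9] [393, 261, 9, 9, 56] z.070 [ 0.4639 -0.1243  0.07  ] z.012 [ 0.4651 -0.1334  0.012 ]
top yellow
side green
    [290.  232.2] [284, 228, 13, 9, 87] z.070 [0.4735 0.008  0.07  ] z.012 [0.5228 0.069  0.012 ]
    [305.8 242.5] [301, 239, 10, 8, 41] z.070 [ 0.4749 -0.036   0.07  ] z.012 [0.5244 0.0206 0.012 ]
side red
    [312.6 249.1] [307, 245, 13, 9, 91] z.070 [ 0.4713 -0.0592  0.07  ] z.012 [ 0.5204 -0.0049  0.012 ]
    [327.9 260.2] [322, 256, 13, 10, 68] z.070 [ 0.4703 -0.1011  0.07  ] z.012 [ 0.5194 -0.0509  0.012 ]
    [261.5 269.2] [260, 265, 5, 10, 34] z.070 [ 0.3668 -0.0424  0.07  ] z.012 [0.4056 0.0136 0.012 ]
    [290.6 295.8] [284, 290, 14, 12, 134] z.070 [ 0.362  -0.1272  0.07  ] z.012 [ 0.4002 -0.0796  0.012 ]
side blue
    [336.  268.7] [329, 264, 14, 10, 108] z.070 [ 0.4649 -0.1273  0.07  ] z.012 [ 0.5134 -0.0797  0.012 ]
    [352.6 279.8] [345, 275, 16, 11, 72] z.070 [ 0.4662 -0.1668  0.07  ] z.012 [ 0.5148 -0.1232  0.012 ]
side yellow
    [361.4 289.7] [355, 285, 14, 11, 124] z.070 [ 0.4595 -0.1939  0.07  ] z.012 [ 0.5074 -0.1529  0.012 ]
    [381.  302.8] [370, 295, 23, 17, 150] z.070 [ 0.4609 -0.2362  0.07  ] z.012 [ 0.509  -0.1995  0.012 ]
top [ 250  152  144   61 1432] ((0.6386913657188416, 0.01923513412475586), (0.07814551889896393, 0.2890412211418152), 9.597097396850586) [0.640196   0.02023969]
side [ 286  191  128   66 1169] ((0.6385735869407654, 0.017917200922966003), (0.0847199484705925, 0.28822824358940125), 9.618300437927246) [0.64005107 0.00900374]
```

View pics/cs.png

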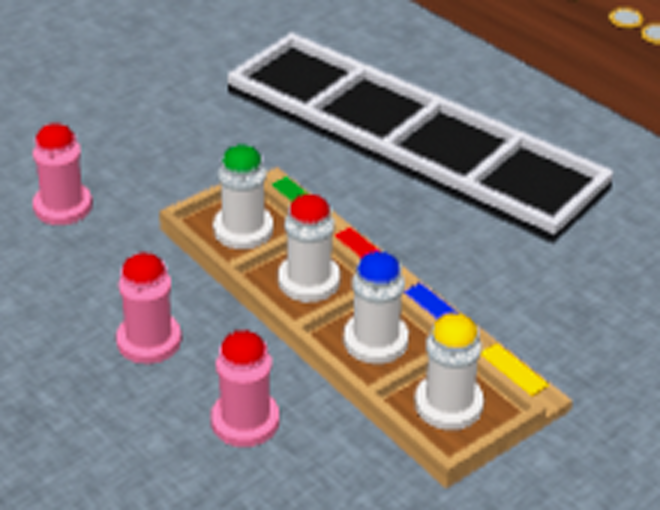

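The close crop shows four white pedestals in the rack (green, red, blue, yellow from the left) with matching tags. The three pink ones stand on the table outside the rack. Next I triangulate the stones.

```bash
python3 - <<'E'
from h import *
v={n:np.load(n+"0.npz") for n in("top","side")}
c=v["top"]["c"];hsv=cv2.cvtColor(c,cv2.COLOR_RGB2HSV)
print(hsv[262,326],hsv[267,431])
def cen(x,y,lo,hi):
    m=cv2.inRange(hsv,lo,hi);r=np.zeros_like(m);r[y-9:y+8,x-9:x+9]=m[y-9:y+8,x-9:x+9]
    p=np.argwhere(r);return p[:,::-1].mean(0),len(p)
t={"green":cen(326,262,(45,110,60),(85,255,255)),"yellow":cen(432,268,(22,120,120),(34,255,255)),"red":((360.9,261.7),0),"blue":((396.9,264.9),0)}
s={"green":(290,232.2),"red":(312.6,249.1),"blue":(336,268.7),"yellow":(361.4,289.7)}
for k in s:
    T=v["top"];S=v["side"]
    print(k,t[k],np.round(tri([(T["K"],T["T"],t[k][0]),(S["K"],S["T"],s[k])]),4),np.round(unproj(T["K"],T["T"],t[k][0],.070),4))
# carry tags row direction from side at z=.012
P=np.array([unproj(v["side"]["K"],v["side"]["T"],p,.012)[:2] for p in [(305.8,242.5),(327.9,260.2),(352.6,279.8),(381,302.8)]])
d=P[3]-P[0];print(np.degrees(np.arctan2(d[0],-d[1])),np.linalg.norm(d))
E
```

```text
[ 65 139 184] [ 28 143 241]
green (array([326.07407407, 261.32098765]), 81) [0.4735 0.01   0.0688] [0.4725 0.0107 0.07  ]
red ((360.9, 261.7), 0) [ 0.4719 -0.0567  0.068 ] [ 0.4709 -0.0559  0.07  ]
blue ((396.9, 264.9), 0) [ 0.465  -0.1254  0.0686] [ 0.4639 -0.1243  0.07  ]
yellow (array([431.98019802, 267.00990099]), 101) [ 0.46   -0.1919  0.0682] [ 0.4591 -0.1906  0.07  ]
-3.9888284779509338 0.22063285578367725
```

>>> apply_moves(steps=[6, 2, 5, 0, 8, 6, 4, 10, 0, 16, 6, 6, 15, 0, 24, 6, 7, 20, 0, 30, 6, 9, 25, 0, 36, 6, 10.5, 30, 0, 42, 6, 12, 35, 0, 46, 6, 14, 40, 0, 50, 6, 16, 45, -2, 55, 6, 18, 50, -4, 60, 6, 19.5, 55, -6, 63, 6, 21, 59, -8, 66.3, 6, 21.25, 60.45, -9, 66.3, 6, 21.25, 60.45, -10, 66.3, 6, 21.25, 60.45, -10, 66.3, 6, 21.25, 60.45, -10, 66.3], grip_force=20)

```text
time: 3.0
position: [0.4731, 0.0083, 0.1389]
eef_rot: [-90.0, -0.0, -90.1]
wrist_force: [0.1, 0.6, -0.8]
gripper_width: 0.0601
```

```bash
cat > snap.py <<'E'
import sys
from cell import ctrl
from h import *
n=sys.argv[1]; o=[]
for cam,(x0,y0,x1,y1) in(("side",(190,140,450,350)),("top",(235,120,460,320))):
    p=ctrl.camera(cam);np.savez(f"{cam}_{n}.npz",K=p["camera_matrix"],T=p["T"],c=p["color"])
    a=p["color"][y0:y1,x0:x1,::-1];o.append(cv2.resize(a,(400,int(400*a.shape[0]/a.shape[1])),interpolation=2))
h=max(i.shape[0] for i in o);o=[cv2.copyMakeBorder(i,0,h-i.shape[0],0,0,0) for i in o]
cv2.imwrite(f"pics/{n}.png",np.hstack(o)); s=ctrl.state();print(s["time"],np.round(s["position"],4),s["gripper_width"])
E
python3 snap.py a1
```

```text
3.1 [0.4736 0.0075 0.1395] 0.06007850537014872
```

View pics/a1.png

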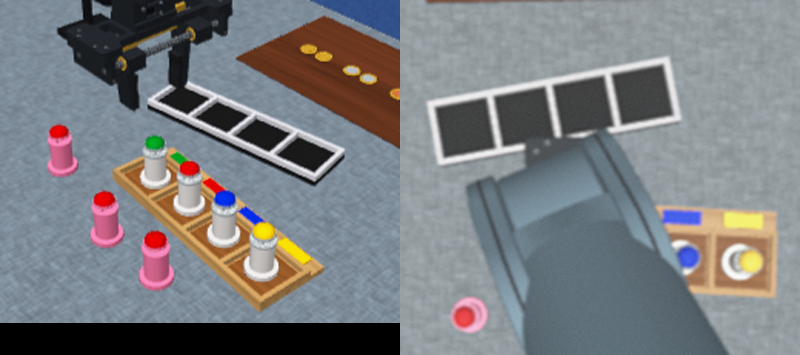

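The fingers straddle the green stand (about (155,145) in the left crop). Going down.

>>> apply_moves(steps=[6, 0, 0.2, -3, 0, 6, 0, 0.2, -6, 0, 6, 0, 0.2, -9, 0, 6, 0, 0.2, -10.5, 0, 6, 0, 0.2, -11.3, 0, 6, 0, 0.2, -11.3, 0, 6, 0, 0.2, -11.3, 0, 1.5, 0, 0.2, -11.3, 0, 1.5, 0, 0.2, -11.3, 0, 1.5, 0, 0.2, -11.3, 0, 1.5, 0, 0.2, -11.3, 0, 1.5, 0, 0.2, -11.3, 0, 1.5, 0, 0.2, -11.3, 0, 1.5, 0, 0.2, -11.3, 0], grip_force=20)

```text
time: 4.5
position: [0.4734, 0.0111, 0.0259]
eef_rot: [-90.0, -0.0, -90.0]
wrist_force: [-1.7, -0.3, 5.5]
gripper_width: 0.0271
```

>>> apply_moves(steps=[1.5, 0, 0, 2, 0, 1.5, 0, 0, 5, 0, 1.5, 0, 0, 8, 0, 1.5, 0, 0, 10.5, 0, 1.5, 2, -1, 11, 0, 1.5, 5, -2.5, 11, 0, 1.5, 8, -4, 11, 0, 1.5, 11, -5.7, 11, 0, 1.5, 14, -7.2, 11, 0, 1.5, 16.5, -8.5, 11, 0, 1.5, 18, -9.2, 11, 0, 1.5, 18.3, -9.45, 11, 0, 1.5, 18.3, -9.45, 11, 0, 1.5, 18.3, -9.45, 10, 0, 1.5, 18.3, -9.45, 8, 0, 1.5, 18.3, -9.45, 6, 0, 1.5, 18.3, -9.45, 4, 0, 1.5, 18.3, -9.45, 2.5, 0, 1.5, 18.3, -9.45, 2.5, 0, 1.5, 18.3, -9.45, 2.5, 0])

```text
time: 6.5
position: [0.656, -0.083, 0.0508]
eef_rot: [-90.0, 0.0, -90.0]
wrist_force: [0.0, 0.1, -0.5]
gripper_width: 0.0272
```

```bash
python3 snap.py a2
```

```text
6.6 [ 0.657  -0.0832  0.0518] 0.02765585602584382
```

View pics/a2.png

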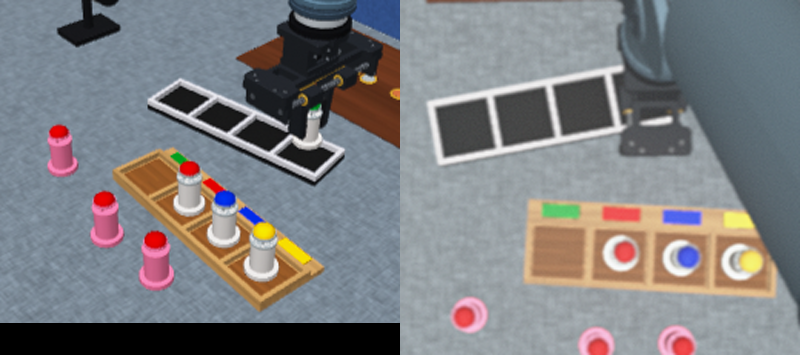

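The stand is held upright over the right-end bay. Lower, release, rise.

>>> apply_moves(steps=[1.5, 0, 0, -1, 0, 1.5, 0, 0, -1.8, 0, 1.5, 0, 0, -2.2, 0, 1.5, 0, 0, -2.4, 0, 1.5, 0, 0, -2.4, 0, 1.5, 0, 0, -2.4, 0, 3.5, 0, 0, -2.4, 0, 5, 0, 0, -2.4, 0, 6, 0, 0, -2.4, 0, 6, 0, 0, -2.4, 0, 6, 0, 0, 0, 0, 6, 0, 0, 3, 0, 6, 0, 0, 6, 0, 6, 0, 0, 8.5, 0, 6, 0, 0, 8.5, 0])

```text
time: 8.1
position: [0.6589, -0.0834, 0.1398]
eef_rot: [-89.6, -0.0, -90.1]
wrist_force: [0.4, -0.1, 0.2]
gripper_width: 0.0599
```

```bash
python3 snap.py a3
```

```text
8.2 [ 0.6563 -0.0835  0.1359] 0.06007787842299578
```

View pics/a3.png

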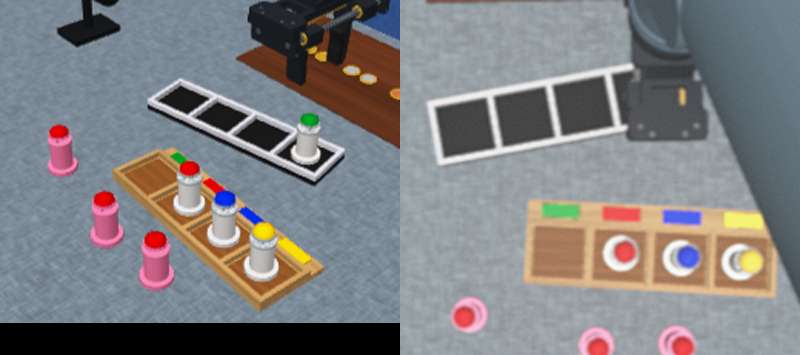

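Green stands flat in the right-end bay (308,140 in the left crop). Next is red.

>>> apply_moves(steps=[6, -2, 0.4, 0, 0, 6, -5, 0.8, 0, 0, 6, -9, 1.3, 0, 0, 6, -13, 1.9, 0, 0, 6, -16, 2.4, 0, 0, 6, -18, 2.6, 0, 0, 6, -18.5, 2.6, 0, 0, 6, -18.5, 2.6, -2, 0, 6, -18.5, 2.6, -5, 0, 6, -18.5, 2.6, -8, 0, 6, -18.5, 2.6, -10, 0, 6, -18.5, 2.6, -11, 0, 6, -18.5, 2.6, -11, 0, 1.5, -18.5, 2.6, -11, 0, 1.5, -18.5, 2.6, -11, 0, 1.5, -18.5, 2.6, -11, 0, 1.5, -18.5, 2.6, -11, 0, 1.5, -18.5, 2.6, -11, 0, 1.5, -18.5, 2.6, -11, 0, 1.5, -18.5, 2.6, -11, 0])

```text
time: 10.2
position: [0.4716, -0.0575, 0.0262]
eef_rot: [-90.0, -0.0, -90.1]
wrist_force: [-1.5, -0.4, 6.4]
gripper_width: 0.0276
```

>>> apply_moves(steps=[1.5, 0, 0, 2, 0, 1.5, 0, 0, 5, 0, 1.5, 0, 0, 8, 0, 1.5, 0, 0, 10.5, 0, 1.5, 2, 0.4, 11, 0, 1.5, 5, 1.2, 11, 0, 1.5, 8, 2, 11, 0, 1.5, 11, 2.8, 11, 0, 1.5, 14, 3.5, 11, 0, 1.5, 16, 4, 11, 0, 1.5, 17.3, 4.2, 11, 0, 1.5, 17.3, 4.2, 11, 0, 1.5, 17.3, 4.2, 10, 0, 1.5, 17.3, 4.2, 8, 0, 1.5, 17.3, 4.2, 6, 0, 1.5, 17.3, 4.2, 4, 0, 1.5, 17.3, 4.2, 2.5, 0, 1.5, 17.3, 4.2, 1, 0, 1.5, 17.3, 4.2, 0.4, 0, 1.5, 17.3, 4.2, 0.4, 0])

```text
time: 12.2
position: [0.6435, -0.0154, 0.0288]
eef_rot: [-90.1, -0.0, -90.0]
wrist_force: [-0.5, 0.1, -0.6]
gripper_width: 0.0276
```

```bash
python3 snap.py a4
```

```text
12.3 [ 0.6447 -0.0153  0.0303] 0.027330457140064303
```

View pics/a4.png

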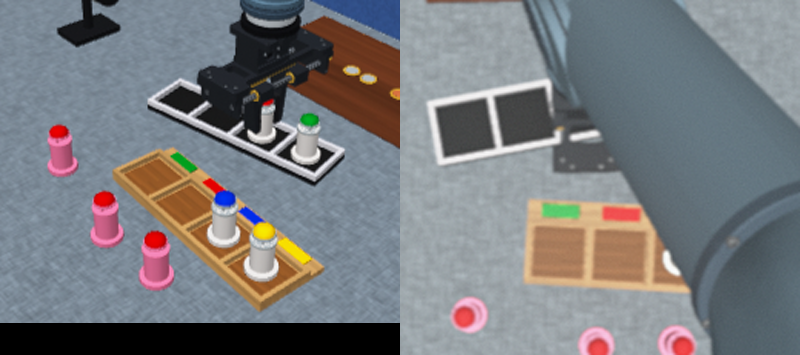

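Red is held over the second bay from the right. Lower, release, rise and head for blue.

>>> apply_moves(steps=[1.5, 0, 0, -0.2, 0, 1.5, 0, 0, -0.3, 0, 1.5, 0, 0, -0.3, 0, 3.5, 0, 0, -0.3, 0, 5, 0, 0, -0.3, 0, 6, 0, 0, -0.3, 0, 6, 0, 0, -0.3, 0, 6, 0, 0, 2, 0, 6, 0, 0, 5, 0, 6, 0, 0, 8, 0, 6, 0, 0, 10.5, 0, 6, -2, -1, 10.6, 0, 6, -5, -3, 10.6, 0, 6, -8, -5, 10.6, 0, 6, -11, -7, 10.6, 0, 6, -14, -8.7, 10.6, 0, 6, -16.5, -10.2, 10.6, 0, 6, -18, -11.1, 10.6, 0, 6, -18, -11.1, 10.6, 0, 6, -18, -11.1, 10.6, 0])

```text
time: 14.3
position: [0.4656, -0.1259, 0.1361]
eef_rot: [-89.9, 0.0, -90.0]
wrist_force: [0.6, -0.1, 0.2]
gripper_width: 0.0603
```

```bash
python3 snap.py a5
```

```text
14.4 [ 0.466  -0.1253  0.136 ] 0.06020375691347231
```

View pics/a5.png

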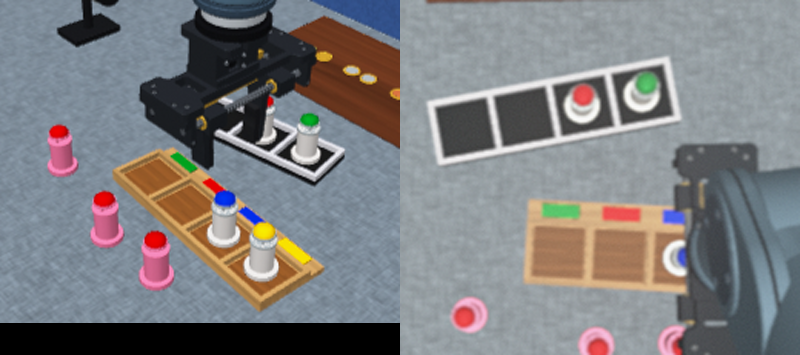

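Red and green stand in their bays (top crop (582,100), (643,90)). Grasping blue.

>>> apply_moves(steps=[6, 0, 0, -3, 0, 6, 0, 0, -6, 0, 6, 0, 0, -9, 0, 6, 0, 0, -10.5, 0, 6, 0, 0, -11, 0, 6, 0, 0, -11, 0, 1.5, 0, 0, -11, 0, 1.5, 0, 0, -11, 0, 1.5, 0, 0, -11, 0, 1.5, 0, 0, -11, 0, 1.5, 0, 0, -11, 0, 1.5, 0, 0, -11, 0, 1.5, 0, 0, -11, 0])

```text
time: 15.7
position: [0.4647, -0.1266, 0.0262]
eef_rot: [-90.0, -0.0, -90.1]
wrist_force: [-1.4, 0.2, 6.0]
gripper_width: 0.0274
```

>>> apply_moves(steps=[1.5, 0, 0, 2, 0, 1.5, 0, 0, 5, 0, 1.5, 0, 0, 8, 0, 1.5, 0, 0, 10.5, 0, 1.5, 1.5, 1.5, 11, 0, 1.5, 4, 4, 11, 0, 1.5, 7, 7.5, 11, 0, 1.5, 10, 10.7, 11, 0, 1.5, 13, 13.9, 11, 0, 1.5, 15.5, 16.5, 11, 0, 1.5, 16.8, 17.95, 11, 0, 1.5, 16.8, 17.95, 11, 0, 1.5, 16.8, 17.95, 10, 0, 1.5, 16.8, 17.95, 8, 0, 1.5, 16.8, 17.95, 6, 0, 1.5, 16.8, 17.95, 4, 0, 1.5, 16.8, 17.95, 2.5, 0, 1.5, 16.8, 17.95, 1, 0, 1.5, 16.8, 17.95, 0.4, 0, 1.5, 16.8, 17.95, 0.4, 0])

```text
time: 17.7
position: [0.6316, 0.0527, 0.0288]
eef_rot: [-90.1, -0.0, -90.1]
wrist_force: [-0.1, -0.5, -1.6]
gripper_width: 0.0276
```

```bash
python3 snap.py a6
```

```text
17.8 [0.6327 0.0532 0.0303] 0.027436762286795237
```

View pics/a6.png

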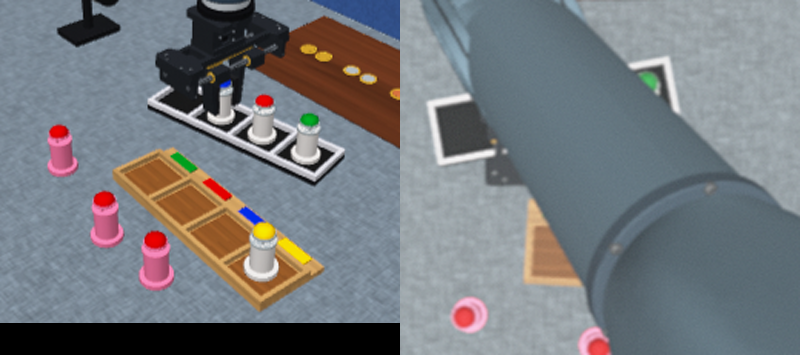

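Blue is over its bay, third from the right. Release and go to yellow.

>>> apply_moves(steps=[1.5, 0, 0, -0.2, 0, 1.5, 0, 0, -0.3, 0, 1.5, 0, 0, -0.3, 0, 3.5, 0, 0, -0.3, 0, 5, 0, 0, -0.3, 0, 6, 0, 0, -0.3, 0, 6, 0, 0, -0.3, 0, 6, 0, 0, 2, 0, 6, 0, 0, 5, 0, 6, 0, 0, 8, 0, 6, 0, 0, 10.5, 0, 6, -2, -2.5, 10.6, 0, 6, -4, -6, 10.6, 0, 6, -6.5, -9.5, 10.6, 0, 6, -9, -13, 10.6, 0, 6, -11.5, -16.5, 10.6, 0, 6, -14, -20, 10.6, 0, 6, -16, -23, 10.6, 0, 6, -17.3, -24.5, 10.6, 0, 6, -17.3, -24.5, 10.6, 0])

```text
time: 19.8
position: [0.4571, -0.1948, 0.1356]
eef_rot: [-90.1, -0.1, -90.3]
wrist_force: [0.5, -0.0, 0.8]
gripper_width: 0.0601
```

```bash
python3 snap.py a7
```

```text
19.9 [ 0.4599 -0.1914  0.136 ] 0.060196027366964396
```

View pics/a7.png

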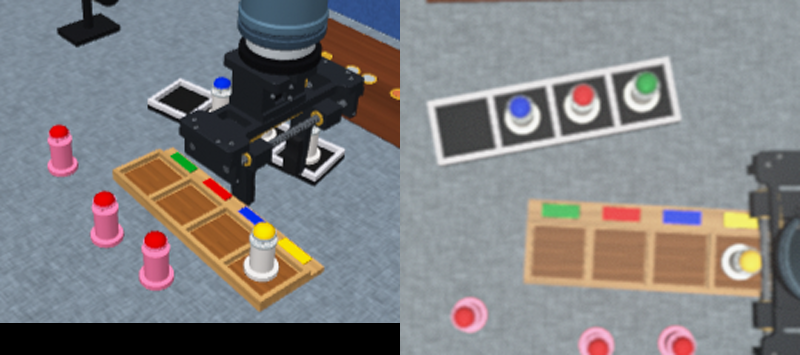

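Three are in place and upright. Grasping yellow.

>>> apply_moves(steps=[6, 0, 0, -3, 0, 6, 0, 0, -6, 0, 6, 0, 0, -9, 0, 6, 0, 0, -10.5, 0, 6, 0, 0, -11, 0, 6, 0, 0, -11, 0, 1.5, 0, 0, -11, 0, 1.5, 0, 0, -11, 0, 1.5, 0, 0, -11, 0, 1.5, 0, 0, -11, 0, 1.5, 0, 0, -11, 0, 1.5, 0, 0, -11, 0, 1.5, 0, 0, -11, 0])

```text
time: 21.2
position: [0.4596, -0.1921, 0.0262]
eef_rot: [-90.0, -0.0, -90.1]
wrist_force: [-0.2, -0.4, 6.2]
gripper_width: 0.0272
```

>>> apply_moves(steps=[1.5, 0, 0, 2, 0, 1.5, 0, 0, 6, 0, 1.5, 0, 0, 10, 0, 1.5, 0.8, 1.5, 11, 0, 1.5, 2.6, 5, 11, 0, 1.5, 4.6, 9, 11, 0, 1.5, 6.7, 13, 11, 0, 1.5, 8.8, 17, 11, 0, 1.5, 10.8, 21, 11, 0, 1.5, 12.9, 25, 11, 0, 1.5, 14.9, 29, 11, 0, 1.5, 16.15, 31.45, 11, 0, 1.5, 16.15, 31.45, 11, 0, 1.5, 16.15, 31.45, 9, 0, 1.5, 16.15, 31.45, 6, 0, 1.5, 16.15, 31.45, 3.5, 0, 1.5, 16.15, 31.45, 2, 0, 1.5, 16.15, 31.45, 1, 0, 1.5, 16.15, 31.45, 0.4, 0, 1.5, 16.15, 31.45, 0.4, 0])

```text
time: 23.2
position: [0.6206, 0.1226, 0.0295]
eef_rot: [-90.0, -0.0, -90.0]
wrist_force: [0.2, -0.4, -0.6]
gripper_width: 0.0272
```

```bash
python3 snap.py a8
```

```text
23.3 [0.6214 0.1228 0.0305] 0.02769462042208783
```

View pics/a8.png

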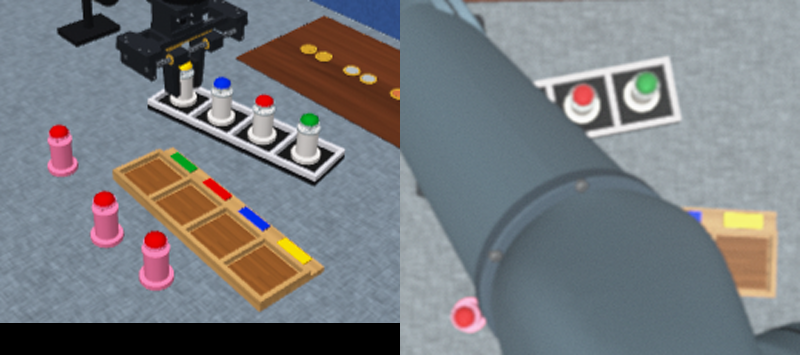

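Yellow is over the left-end bay. Release, rise and clear the view to the right.

>>> apply_moves(steps=[1.5, 0, 0, -0.2, 0, 1.5, 0, 0, -0.3, 0, 1.5, 0, 0, -0.3, 0, 3.5, 0, 0, -0.3, 0, 5, 0, 0, -0.3, 0, 6, 0, 0, -0.3, 0, 6, 0, 0, -0.3, 0, 6, 0, 0, 2, 0, 6, 0, 0, 5, 0, 6, 0, 0, 9, 0, 6, 0, 0, 13, 0, 6, -1.5, -3, 15, 0, 6, -3, -7, 15, 0, 6, -4.5, -11.5, 15, 0, 6, -6, -16, 15, 0, 6, -7.5, -20.5, 15, 0, 6, -9, -25, 15, 0, 6, -10.5, -30, 15, 0, 6, -12, -34, 15, 0, 6, -12, -36, 15, 0])

```text
time: 25.3
position: [0.4978, -0.2426, 0.1795]
eef_rot: [-90.1, -0.1, -90.4]
wrist_force: [0.6, 1.1, -0.9]
gripper_width: 0.0601
```

```bash
python3 snap.py a9; python3 - <<'E'
from h import *
T=np.load("top_a9.npz");S=np.load("side_a9.npz")
def cen(c,box,lo,hi):
    hsv=cv2.cvtColor(c,cv2.COLOR_RGB2HSV)
    m=cv2.inRange(hsv,lo,hi)
    if lo[0]==0:m|=cv2.inRange(hsv,(172,lo[1],lo[2]),(180,255,255))
    x0,y0,x1,y1=box;r=np.zeros_like(m);r[y0:y1,x0:x1]=m[y0:y1,x0:x1]
    n,l,st,ce=cv2.connectedComponentsWithStats(r)
    if n<2: return None
    return ce[1+st[1:,4].argmax()]
R={"green":((45,110,60),(85,255,255)),"yellow":((22,120,120),(34,255,255)),"red":((0,140,90),(8,255,255)),"blue":((108,120,80),(130,255,255))}
a=np.radians(9.6);X=np.array([np.cos(a),np.sin(a)]);Y=np.array([-np.sin(a),np.cos(a)])
for k in R:
    t=cen(T["c"],(245,145,400,215),*R[k]);s=cen(S["c"],(280,170,410,240),*R[k])
    if t is None or s is None: print(k,t,s);continue
    P=tri([(T["K"],T["T"],t),(S["K"],S["T"],s)]);d=P[:2]-[.6387,.0192]
    print(k,np.round(P,4),"rack",np.round([d@X,d@Y],4))
E
```

```text
25.4 [ 0.4996 -0.2415  0.1797] 0.06008397136530968
green [ 0.5782 -0.0407  0.0648] rack [-0.0697 -0.0489]
yellow [0.6215 0.1231 0.0681] rack [0.0004 0.1053]
red [337.59756098 173.31707317] None
blue [0.6327 0.0546 0.0685] rack [0.     0.0359]
```

View pics/a9.png

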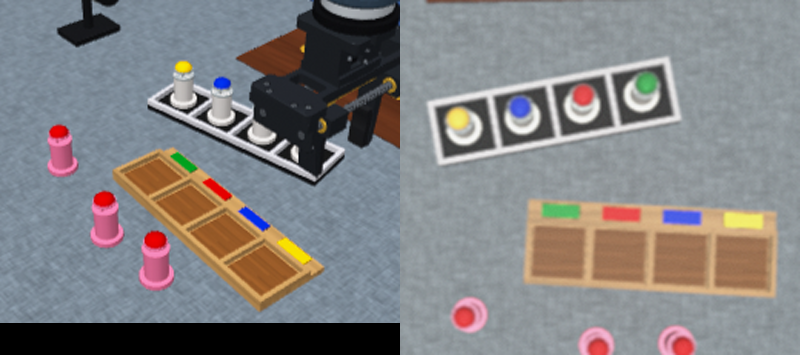

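The top view shows all four in order. The gripper hides red and green in the side view, and that "green" result was really the tag. I'll move clear and recheck.

>>> apply_moves(steps=[6, -1, -3, 3, 0, 6, -2, -6, 6, 0, 6, -4, -9, 9, 0, 6, -6, -12, 10, 0, 6, -8, -15, 10, 0, 6, -9, -18, 10, 0, 6, -9, -20, 10, 0, 6, -9, -20, 10, 0, 6, -9, -20, 10, 0])

```text
time: 26.3
position: [0.412, -0.4354, 0.2795]
eef_rot: [-90.0, 0.1, -89.9]
wrist_force: [0.8, 0.2, -0.5]
gripper_width: 0.0597
```

```bash
python3 snap.py b1; python3 - <<'E'
from h import *
T=np.load("top_b1.npz");S=np.load("side_b1.npz")
def cen(c,box,lo,hi):
    hsv=cv2.cvtColor(c,cv2.COLOR_RGB2HSV)
    m=cv2.inRange(hsv,lo,hi)
    if lo[0]==0:m|=cv2.inRange(hsv,(172,lo[1],lo[2]),(180,255,255))
    x0,y0,x1,y1=box;r=np.zeros_like(m);r[y0:y1,x0:x1]=m[y0:y1,x0:x1]
    n,l,st,ce=cv2.connectedComponentsWithStats(r)
    return ce[1+st[1:,4].argmax()]
R={"green":((45,110,60),(85,255,255)),"yellow":((22,120,120),(34,255,255)),"red":((0,140,90),(8,255,255)),"blue":((108,120,80),(130,255,255))}
a=np.radians(9.6);X=np.array([np.cos(a),np.sin(a)]);Y=np.array([-np.sin(a),np.cos(a)])
for k in R:
    t=cen(T["c"],(245,145,400,215),*R[k]);s=cen(S["c"],(300 if k!="green" else 360,170,410,236),*R[k])
    P=tri([(T["K"],T["T"],t),(S["K"],S["T"],s)]);d=P[:2]-[.6387,.0192]
    print(k,np.round(P,4),"rack",np.round([d@X,d@Y],4))
for k,X in(("bangle",(.647,.399)),("dish",(.425,.395)),("jar",(.592,-.382))):
    q=proj(T["K"],T["T"],[*X,0]).astype(int);o=np.load("top0.npz")["c"]
    w=np.s_[max(q[1]-40,0):q[1]+40,max(q[0]-50,0):q[0]+50]
    print(k,q,np.abs(T["c"][w].astype(int)-o[w]).mean())
E
```

```text
26.4 [ 0.4121 -0.4351  0.2797] 0.05985955577226745
green [ 0.6568 -0.0845  0.0687] rack [ 0.0005 -0.1053]
yellow [0.6212 0.1228 0.0683] rack [1.000e-04 1.051e-01]
red [ 0.6447 -0.0149  0.0681] rack [ 0.0002 -0.0346]
blue [0.6327 0.0546 0.0685] rack [0.     0.0359]
bangle [142 182] 1.9341666666666666
dish [142 287] 1.7377083333333334
jar [514 202] 1.8332916666666668
```

View pics/b1.png

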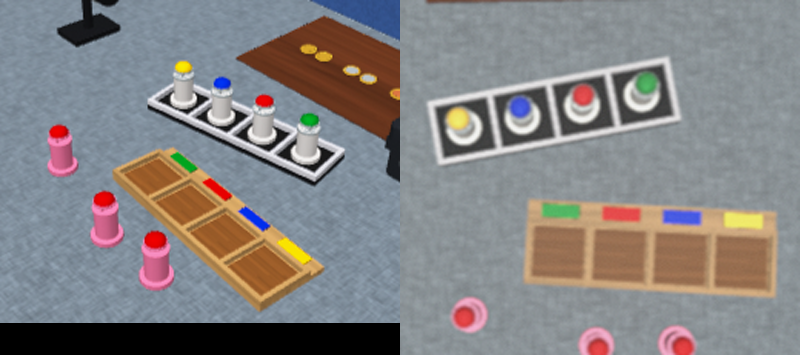

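All four stand upright within about 1 mm of their bay centres. The stone heights match those at the start, and the bystander areas of the picture are unchanged.

```bash
python3 -c "
from cell import ctrl
print(ctrl.sign_off())"
```

```text
the job is handed in; nothing more can be done
None
```

I moved all four ring stands to the display rack in reverse order and handed the job in at about 26 s. From your left the row now reads yellow, blue, red, green. `sign_off` gives no verdict, so what follows rests on my own checks.

- **Placement:** in the last pictures each stone is within about 1 mm of its bay centre, both along and across the row.
- **Upright and flat:** the stones sit at about 68 mm height, the same as before the move, and all four stands look upright. I did not measure tilt directly.
- **Released and clear:** the gripper is open and well away from everything.
- **Left alone:** the picture areas around the dish, jar and bangle stand are unchanged, and the pink look-alikes were not touched.

One check failed on the first try. In the first picture after the last placing, the gripper hid red and green in the side view, and the "green" position I got was really the tag. I moved the arm away and repeated the check, and all four readings then agreed.

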